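Balance the loaded parts cassette on the bagger's narrow rest

TASK

The closed parts cassette has its load settled somewhere along its length, and you cannot see where. Pick it up, feel where it balances, and set it on the small square head of the rest so that it stays there level, lid up, when you let go. Do not tip or drop it on the way, and leave the tape roll, the jar and the wrench alone.

Things in the scene. Friction and masses are not known exactly. Their poses are not given: they have to be found in the camera images.
- cassette: closed aluminium box with dark steel end bands, 200 mm long (own x), 50 wide (own y), 60 high (own z), about 0.75 kg, lying lid up on the table. Both ends look alike. Origin: centre of the underside. About four fifths of its weight is a load fixed inside, unseen, so its balance point lies anywhere up to 67 mm either side of the middle along x (on the middle line in y).
- rest: fixed stand: dark steel base plate 130 x 110 mm, 12 mm thick, with a steel post (12 mm thick, with a 28 mm collar at its foot) that ends in a flat square head. Origin: centre of the base's underside, on the table.
- rest_top (a point): centre of the upper face of the rest's head, 85 mm above the table. The head is 18 x 18 mm, 10 mm thick, sides parallel to the base plate.
- tape: bystander: roll of grey tape lying flat, 100 mm across, 48 mm high; origin: centre of the underside
- jar: bystander: clear jar with white cap, 68 mm across, 100 mm high; origin: centre of the underside
- wrench: bystander: steel wrench 170 mm long lying flat; origin on its underside near the middle
Mind the look-alikes: they are no part of the job. Of the things like the cassette, leave any that is purple; of the rest the larger one is meant.

How it is judged:
By the outcome, as a careful person would: the job done as asked, in the order asked, and still so for the second after the job is handed in, with the robot touching nothing.
It also fails if it takes over 58 s, if anything falls off the work surface, if the arm or the gripper's body presses on something with over 40 N, if the wrist force passes 120 N, or if a joint passes its speed limit or range.

ROBOT

A 6-joint arm with a two-finger parallel gripper is mounted at the origin on the work surface. World frame = base frame: x ahead of the robot, y to its left, z up, the work surface at z = 0. Lengths are in m, angles in rad, forces in N, time in s.
With the tool pointing down it reaches from about 0.375 to 0.925 m from the base axis. Payload 5.7 kg.
Tool frame: the origin (TCP) lies at the very end of the fingers, on their centre line; the grasp point (between the pads) lies 19 mm behind it (robot.pinch_z is the distance from the TCP to the grasp point, in m); z points along the fingers, y is the direction in which the jaws open and shut (so a half turn about z gives the same grasp; the last joint's range is limited). The gripper opens to 88 mm and grips with 3 to 60 N. Pads are 20 mm wide; open, the fingers measure 115 mm over their backs; the gripper's body (75 mm by 178 mm) begins 61 mm behind the grasp point.
Start: joints at [-0.115, 0.359, 1.51, -0, 1.272, -0.115], TCP at [0.6, -0, 0.223] pointing down, gripper open.
Joint ranges: [-2.97, 2.97], [-1.01, 2.36], [0.21, 2.38], [-0.96, 4.11], [0.2, 2.71], [-2.98, 2.98]. Speed limits (rad/s): [2.39, 2.39, 3.14, 3.14, 3.14, 3.14].

INTERFACE

Orientations are given as a unit quaternion [x, y, z, w].
In Python, from station import robot gives the robot as it stands.
- The arm moves only by the tool step_arm, never from a script. Its argument "commands" is a list of rows, each an object of numbers: "x", "y", "z": the shift along the tool's x, y, z in cm; "rx", "ry", "rz": the turn, a rotation vector about the tool's x, y, z in degrees. In form: [{"x": .., "y": .., "z": .., "rx": .., "ry": .., "rz": ..}, ...]. A call has 1 to 5 rows; each row shifts and turns the commanded pose from where the row before left it, along the tool's axes as they then stand; what a row does not reach is not made up. A row lasts 1/10 s, in which the tool goes at most 50 mm and 8.59 degrees, less where a joint would pass 70% of its speed; a pose out of reach is approached as far as the arm can. A call with a gripper value outside its range is refused whole. "grip" is the closure, from 0 (fully open) to 1 (shut), set as the call begins (left out, the last holds). The fingers move at their own pace and stop on an object; "newtons" is the grip in N (left out, the last holds). Time passes only in rows, so rows that do not move let the fingers close. It gives the time, the measured TCP pose, the force and the opening at its end, in the units of the state.
- robot.get_obs(): the state, without advancing time (a new reading comes with each control period).
- robot.capture(name): name is "scene" or "side" or "wrist"; returns a dict with "image" (480x640x3 uint8, red, green, blue), "z_map" (480x640 float32, m along the optical axis (not along the pixel's ray), 0 where there is no reading), "fx", "fy", "cx", "cy" (pixels), "camera_from_world" (4x4, takes a point from world to camera coordinates); the wrist camera has in their place "mount" (4x4, takes a point from camera to tool coordinates, whose origin is the TCP and whose axes are the flange's). Camera axes: x right, y up, looking along -z (the intrinsics and any distortion apply to the point x, -y, -z); pixel columns grow to the right and rows downward; lengths in m; the calibration is good to about 2 mm. A picture is of the moment at which its call begins: read the wrist's pose just before it.
- robot.job_done(): hands the job in, once; it reports no verdict.
The state is a dict: "time": time; "q": joint angles; "dq": joint speeds; "joint_efforts": joint torques, N m; "position": TCP position; "eef_rot": TCP orientation; "ft_force": force on the tool from outside, world axes, zero at the start; "torque": the same for the moment, N m; "gripper_width": finger opening in m.
Only numpy, scipy, OpenCV 4.12 (cv2) and the standard library are available. Lean on these libraries where they do the work, as an engineer would, in place of code of your own. Each camera call takes 0.05 s, during which the arm holds its last target. There are 200 camera calls.

## Working session

There is one attempt and no reset: what is moved stays moved. The work goes in short steps, Python scripts to look and compute and a tool call to move; the robot and the scene stay as the last step left them, time stands still between calls to the robot, and variables do not carry over. Pictures are saved under pics/ and viewed, about 8 in all and at most 12, crops included, and the job is handed in when it is done.

Besides the shell and the picture viewer there is one more tool, called after ">>>" by a JSON object that holds its "fn" and its "kwargs", one argument or row to a line. step_arm: Moves the arm, as the interface text tells. Its arguments: {"type":"object","properties":{"commands":{"type":"array","items":{"type":"object","properties":{"x":{"type":"number"},"y":{"type":"number"},"z":{"type":"number"},"rx":{"type":"number"},"ry":{"type":"number"},"rz":{"type":"number"}}}},"grip":{"type":"number"},"newtons":{"type":"number"}},"required":["commands"]}

```bash
mkdir -p pics
cat > h.py <<'E'
import numpy as np,cv2
from station import robot
def cap(n):
    o=robot.get_obs(); c=robot.capture(n); 
    if n=="wrist":
        from scipy.spatial.transform import Rotation as R
        T=np.eye(4);T[:3,:3]=R.from_quat(o["eef_rot"]).as_matrix();T[:3,3]=o["position"]; W=T@c["mount"]
    else: W=np.linalg.inv(c["camera_from_world"])
    z=c["z_map"];v,u=np.mgrid[0:480,0:640]
    P=np.stack([(u-c["cx"])/c["fx"]*z,-(v-c["cy"])/c["fy"]*z,-z],-1)
    X=P@W[:3,:3].T+W[:3,3]; X[z==0]=np.nan
    return c,X
def save(n,im): cv2.imwrite("pics/"+n+".png",cv2.cvtColor(im,cv2.COLOR_RGB2BGR))
E
python3 - <<'E'
from h import *
for n in("scene","side"):
    c,X=cap(n);save(n,c["image"]);np.savez(n,im=c["image"],X=X)
    print(n,[k for k in c],np.linalg.inv(c["camera_from_world"])[:3,3])
print(robot.get_obs())
E
```

```text
scene ['image', 'z_map', 'fx', 'fy', 'cx', 'cy', 'camera_from_world'] [ 1.27052604 -0.01099237  0.73735578]
side ['image', 'z_map', 'fx', 'fy', 'cx', 'cy', 'camera_from_world'] [ 0.41552025 -0.588345    0.76104458]
{'time': 0.1, 'q': array([-1.15077182e-01,  3.59418250e-01,  1.51131604e+00, -2.20648457e-07,
        1.27249577e+00, -1.15087229e-01]), 'dq': array([ 0.00076758,  0.00012802, -0.00339473, -0.00019193,  0.00032569,
       -0.00018157]), 'joint_efforts': array([-1.00573943e-03, -5.16363215e+01, -2.71407151e+01,  6.75204420e-02,
        2.75516213e-02, -3.27900011e-05]), 'position': array([5.99381989e-01, 7.73772368e-05, 2.21905526e-01]), 'eef_rot': array([ 7.07102969e-01,  7.07110119e-01, -5.08688820e-04, -6.41491475e-04]), 'ft_force': array([ 0.46405922,  0.12963124, -0.16239869]), 'torque': array([-0.00938478,  0.00573348,  0.01452084]), 'gripper_width': 0.08789360790997926}
```

View pics/scene.png

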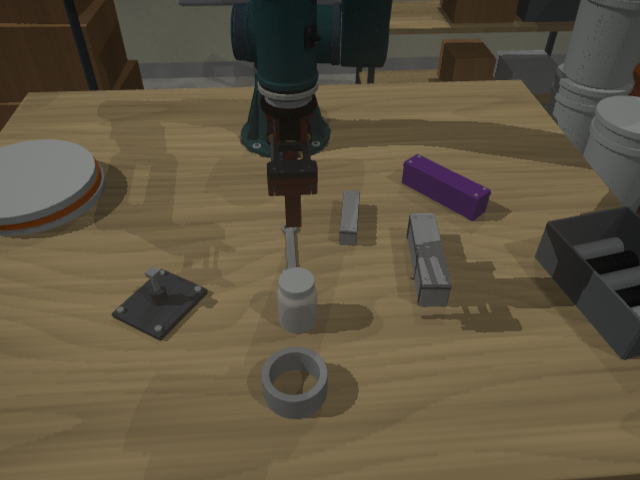

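Cassette-like things: purple (445,186), which is excluded; small grey (349,218); larger grey (428,258), which is the one meant. The only rest stand is at (160,300). I'll confirm with an enlarged crop and measure.

Run:
```python
from h import *
d=np.load("scene.npz");im,X=d["im"],d["X"]
a=cv2.resize(im[170:320,320:500],None,fx=2.2,fy=2.2,interpolation=cv2.INTER_CUBIC);b=cv2.resize(im[250:350,100:220],(396,330),interpolation=cv2.INTER_CUBIC)
save("crop1",np.hstack([a,b]))
save("x",im)
def rep(n,u0,u1,v0,v1,z0,z1):
    P=X[v0:v1,u0:u1].reshape(-1,3);P=P[np.isfinite(P[:,0])];P=P[(P[:,2]>z0)&(P[:,2]<z1)]
    r=cv2.minAreaRect((P[:,:2]*1000).astype(np.float32));print(n,len(P),r,"zmed",np.median(P[:,2]),"mean",P.mean(0))
rep("cass",385,460,200,315,.05,.075)
rep("small",330,370,185,250,.015,.09)
rep("purp",395,495,150,220,.03,.09)
rep("head",135,175,255,300,.07,.1)
rep("base",105,215,260,340,.006,.018)
rep("jar",270,325,260,335,.08,.12)
rep("tape",255,335,340,420,.035,.06)
rep("wrench",270,310,220,275,.004,.03)
d=np.load("side.npz");im,X=d["im"],d["X"]
for n,x0,x1,y0,y1,z0,z1 in [("cassS",.5,.95,.08,.4,.05,.075),("headS",.5,1,-.4,-.1,.078,.1),("baseS",.5,1,-.4,-.1,.006,.018)]:
    m=(X[...,0]>x0)&(X[...,0]<x1)&(X[...,1]>y0)&(X[...,1]<y1)&(X[...,2]>z0)&(X[...,2]<z1);P=X[m]
    if len(P)>5: print(n,len(P),cv2.minAreaRect((P[:,:2]*1000).astype(np.float32)),np.median(P,0))
```

```text
cass 2110 ((528.6830444335938, 255.300537109375), (51.929962158203125, 205.2400665283203), 85.17134094238281) zmed 0.059998077183816834 mean [0.54059489 0.25303713 0.05950216]
small 839 ((383.3847351074219, 124.0715103149414), (35.27153396606445, 141.5410614013672), 80.05673217773438) zmed 0.04088210045752039 mean [0.39859429 0.12149987 0.03853024]
purp 2335 ((347.3283386230469, 288.6791687011719), (203.2080078125, 205.01495361328125), 39.2247200012207) zmed 0.05885759293143722 mean [0.32335579 0.33840786 0.05372766]
head 148 ((585.6615600585938, -242.00314331054688), (21.198240280151367, 19.745349884033203), 61.61851119995117) zmed 0.08458328977415852 mean [ 0.58799889 -0.24084404  0.08328749]
base 3079 ((586.1329956054688, -241.6101531982422), (113.27226257324219, 131.66290283203125), 56.36090850830078) zmed 0.012857418209755722 mean [ 0.59589476 -0.24017984  0.01274944]
jar 977 ((639.0586547851562, 2.654888153076172), (59.678287506103516, 59.24251937866211), 27.480060577392578) zmed 0.10000383770879084 mean [0.64501358 0.00227528 0.0979531 ]
tape 1757 ((784.5391845703125, -8.706932067871094), (99.4215087890625, 99.83174896240234), 69.14082336425781) zmed 0.047663834355323065 mean [ 0.78825884 -0.00878382  0.04608238]
wrench 394 ((453.4347229003906, -5.448883056640625), (76.73362731933594, 144.73724365234375), 85.26846313476562) zmed 0.007706608626287914 mean [ 0.45137734 -0.00377864  0.00763953]
cassS 778 ((564.5694580078125, 248.38043212890625), (54.877357482910156, 132.4231719970703), 84.63762664794922) [0.55222105 0.24357553 0.05990028]
headS 145 ((587.6354370117188, -243.84571838378906), (19.598276138305664, 17.955076217651367), 56.41074752807617) [ 0.58711567 -0.24503195  0.08507779]
baseS 4169 ((587.7302856445312, -243.46725463867188), (111.70472717285156, 129.7607879638672), 56.36000442504883) [ 0.58278631 -0.25245387  0.01236451]
```

View pics/crop1.png

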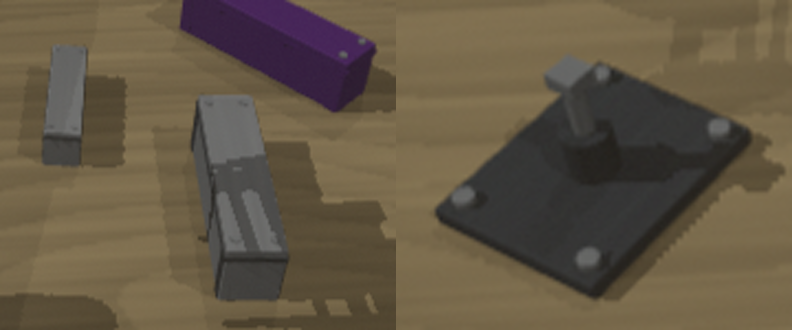

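View pics/side.png

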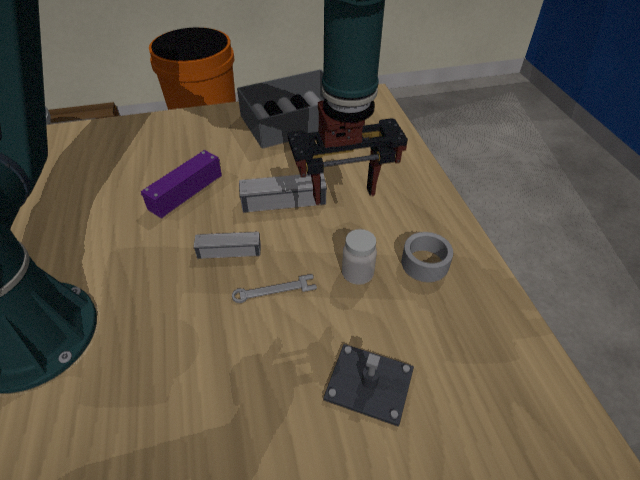

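Confirmed: the larger grey box with bands at (428,258), centre (0.529, 0.255), yaw -4.9°. The side view matches, and the rest head is at (0.587, -0.243). Moving over the cassette.

>>> {"fn": "step_arm", "kwargs": {
  "commands": [
    {"x": 4.25,"y": -1.17},
    {"x": 4.25,"y": -1.17},
    {"x": 4.25,"y": -1.17},
    {"x": 4.25,"y": -1.17},
    {"x": 4.25,"y": -1.17}
  ],
  "grip": 0
}}

```text
schema error: expected keys x, y, z, rx, ry, rz
```

>>> {"fn": "step_arm", "kwargs": {
  "commands": [
    {"x": 4.25,"y": -1.17},
    {"rz": -8.5},
    {"rz": -8.5},
    {"rz": -8.5},
    {"rz": -8.5}
  ]
}}

```text
schema error: expected keys x, y, z, rx, ry, rz
```

>>> {"fn": "step_arm", "kwargs": {
  "commands": [
    {"rz": -8.5},
    {"rz": -8.5},
    {"rz": -8.5},
    {"rz": -8.5},
    {"rz": -8.5}
  ]
}}

```text
schema error: expected keys x, y, z, rx, ry, rz
```

>>> {"fn": "step_arm", "kwargs": {
  "commands": [
    {"rz": -8.5},
    {"x": 0},
    {"x": 0}
  ]
}}

```text
schema error: expected keys x, y, z, rx, ry, rz
```

Run:
```python
from h import *
from scipy.spatial.transform import Rotation as R
c,X=cap("wrist");save("w1",c["image"])
o=robot.get_obs();M=R.from_quat(o["eef_rot"]).as_matrix();print(o["time"],o["position"],M.round(3),o["ft_force"],o["torque"])
m=(abs(X[...,0]-.53)<.14)&(abs(X[...,1]-.255)<.06)&(abs(X[...,2]-.06)<.008)
P=X[m];r=cv2.minAreaRect((P[:,:2]*1000).astype(np.float32));print(r,np.median(P[:,2]),P.min(0),P.max(0))
```

```text
0.15 [5.99468383e-01 6.98934996e-05 2.22035762e-01] [[-0.     1.    -0.001]
 [ 1.     0.     0.   ]
 [ 0.    -0.001 -1.   ]] [-0.06010012  0.36445384 -0.04816552] [-0.01871306 -0.00471207  0.03696789]
  return _methods._mean(a, axis=axis, dtype=dtype,
  ret = ret.dtype.type(ret / rcount)
Traceback (most recent call last):
ValueError: zero-size array to reduction operation minimum which has no identity
```

View pics/w1.png

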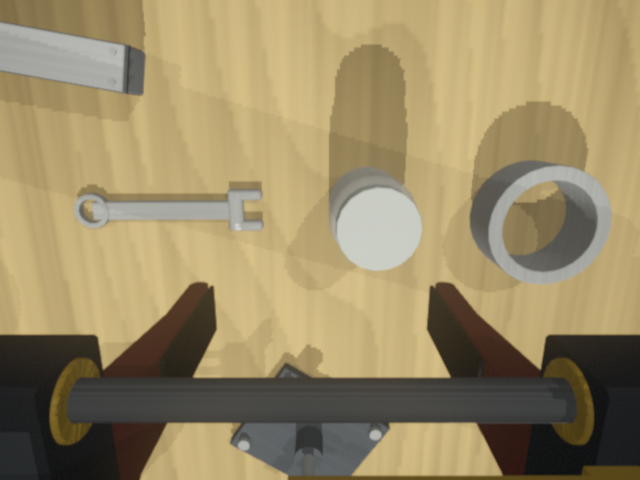

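The rows need all six keys, so the arm hasn't moved. The wrist picture shows the start view: wrench (170,210), jar (378,228), tape (540,220). Resending with full rows.

>>> {"fn": "step_arm", "kwargs": {
  "commands": [
    {"x": 4.25,"y": -1.17,"z": 0,"rx": 0,"ry": 0,"rz": 0},
    {"x": 4.25,"y": -1.17,"z": 0,"rx": 0,"ry": 0,"rz": 0},
    {"x": 4.25,"y": -1.17,"z": 0,"rx": 0,"ry": 0,"rz": 0},
    {"x": 4.25,"y": -1.17,"z": 0,"rx": 0,"ry": 0,"rz": 0},
    {"x": 4.25,"y": -1.17,"z": 0,"rx": 0,"ry": 0,"rz": 0}
  ],
  "grip": 0
}}

```text
time: 0.65
position: [0.5406, 0.214, 0.2224]
eef_rot: [0.707, 0.707, -0.0, -0.0]
ft_force: [0.6, -0.7, -0.2]
gripper_width: 0.088
```

>>> {"fn": "step_arm", "kwargs": {
  "commands": [
    {"x": 4.25,"y": -1.17,"z": 0,"rx": 0,"ry": 0,"rz": 0},
    {"x": 0,"y": 0,"z": 0,"rx": 0,"ry": 0,"rz": -8.5},
    {"x": 0,"y": 0,"z": 0,"rx": 0,"ry": 0,"rz": -8.5},
    {"x": 0,"y": 0,"z": 0,"rx": 0,"ry": 0,"rz": -8.5},
    {"x": 0,"y": 0,"z": 0,"rx": 0,"ry": 0,"rz": -8.5}
  ]
}}

```text
time: 1.15
position: [0.5294, 0.2552, 0.2223]
eef_rot: [0.467, 0.885, -0.0, -0.0]
ft_force: [-0.1, -0.3, 0.8]
gripper_width: 0.0878
```

>>> {"fn": "step_arm", "kwargs": {
  "commands": [
    {"x": 0,"y": 0,"z": 0,"rx": 0,"ry": 0,"rz": -8.5},
    {"x": 0,"y": 0,"z": 0,"rx": 0,"ry": 0,"rz": -8.5},
    {"x": 0,"y": 0,"z": 0,"rx": 0,"ry": 0,"rz": -8.5},
    {"x": 0,"y": 0,"z": 0,"rx": 0,"ry": 0,"rz": -8.5},
    {"x": 0,"y": 0,"z": 0,"rx": 0,"ry": 0,"rz": -8.5}
  ]
}}

```text
time: 1.65
position: [0.5295, 0.2549, 0.2223]
eef_rot: [0.115, 0.993, -0.0, -0.0]
ft_force: [0.2, 0.4, -0.5]
gripper_width: 0.088
```

>>> {"fn": "step_arm", "kwargs": {
  "commands": [
    {"x": 0,"y": 0,"z": 0,"rx": 0,"ry": 0,"rz": -8.5},
    {"x": 0,"y": 0,"z": 0,"rx": 0,"ry": 0,"rz": 0},
    {"x": 0,"y": 0,"z": 0,"rx": 0,"ry": 0,"rz": 0},
    {"x": 0,"y": 0,"z": 0,"rx": 0,"ry": 0,"rz": 0}
  ]
}}

```text
time: 2.05
position: [0.5297, 0.255, 0.2225]
eef_rot: [0.045, 0.999, -0.0, -0.0]
ft_force: [0.3, -0.0, -0.2]
gripper_width: 0.0878
```

```bash
cat > w.py <<'E'
from h import *
from scipy.spatial.transform import Rotation as R
import sys
c,X=cap("wrist");save(sys.argv[1],c["image"])
o=robot.get_obs();M=R.from_quat(o["eef_rot"]).as_matrix();print(o["time"],o["position"],M.round(3),o["ft_force"],o["torque"],o["q"].round(2))
m=(abs(X[...,0]-.53)<.14)&(abs(X[...,1]-.255)<.06)&(abs(X[...,2]-.06)<.008)
P=X[m]
if len(P):r=cv2.minAreaRect((P[:,:2]*1000).astype(np.float32));print(len(P),r,np.median(P[:,2]),P.min(0),P.max(0))
E
python3 w.py w2
```

```text
2.1 [0.52971544 0.25499523 0.22252996] [[-0.996  0.089 -0.   ]
 [ 0.089  0.996 -0.   ]
 [ 0.    -0.    -1.   ]] [-0.15370785 -0.46816064  0.57446584] [ 0.02580233 -0.05183647 -0.04556063] [ 0.33  0.34  1.54  0.    1.26 -1.15]
16247 ((527.6092529296875, 256.58538818359375), (51.90209197998047, 200.0867156982422), 84.89451599121094) 0.05972416061845515 [0.42571304 0.22301309 0.05200666] [0.62884733 0.29078024 0.06352804]
```

View pics/w2.png

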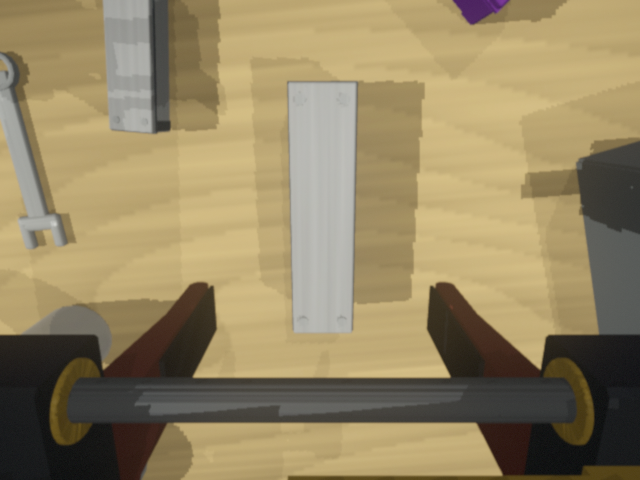

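The wrist view shows the cassette centred between the fingers at (322,207), centre (0.528, 0.257). I'll take a sensor baseline, then descend.

```bash
cat > ft.py <<'E'
from h import *
import sys
A=[]
for i in range(int(sys.argv[1])):
    robot.capture("side");o=robot.get_obs();A.append(np.r_[o["ft_force"],o["torque"]])
A=np.array(A);print(o["time"],o["position"].round(4),o["gripper_width"].round(4),"mean",A.mean(0).round(3),"sd",A.std(0).round(3))
E
python3 ft.py 16
```

```text
Traceback (most recent call last):
  File "ft.py", line 6, in <module>
    A=np.array(A);print(o["time"],o["position"].round(4),o["gripper_width"].round(4),"mean",A.mean(0).round(3),"sd",A.std(0).round(3))
                                                         ^^^^^^^^^^^^^^^^^^^^^^^^
AttributeError: 'float' object has no attribute 'round'
```

>>> {"fn": "step_arm", "kwargs": {
  "commands": [
    {"x": 0.2,"y": 0.15,"z": 4,"rx": 0,"ry": 0,"rz": 0},
    {"x": 0,"y": 0,"z": 4,"rx": 0,"ry": 0,"rz": 0},
    {"x": 0,"y": 0,"z": 4,"rx": 0,"ry": 0,"rz": 0},
    {"x": 0,"y": 0,"z": 3,"rx": 0,"ry": 0,"rz": 0},
    {"x": 0,"y": 0,"z": 2,"rx": 0,"ry": 0,"rz": 0}
  ]
}}

```text
time: 3.4
position: [0.5266, 0.2562, 0.0502]
eef_rot: [0.044, 0.999, -0.001, -0.001]
ft_force: [0.1, 0.1, -0.4]
gripper_width: 0.0879
```

>>> {"fn": "step_arm", "kwargs": {
  "commands": [
    {"x": 0,"y": 0,"z": 2,"rx": 0,"ry": 0,"rz": 0},
    {"x": 0,"y": 0,"z": 1,"rx": 0,"ry": 0,"rz": 0},
    {"x": 0,"y": 0,"z": 0,"rx": 0,"ry": 0,"rz": 0}
  ]
}}

```text
time: 3.7
position: [0.5269, 0.2563, 0.0214]
eef_rot: [0.044, 0.999, -0.0, -0.001]
ft_force: [-0.1, -0.0, 0.1]
gripper_width: 0.0879
```

>>> {"fn": "step_arm", "kwargs": {
  "commands": [
    {"x": 0,"y": 0,"z": 0,"rx": 0,"ry": 0,"rz": 0},
    {"x": 0,"y": 0,"z": 0,"rx": 0,"ry": 0,"rz": 0},
    {"x": 0,"y": 0,"z": 0,"rx": 0,"ry": 0,"rz": 0},
    {"x": 0,"y": 0,"z": 0,"rx": 0,"ry": 0,"rz": 0},
    {"x": 0,"y": 0,"z": 0,"rx": 0,"ry": 0,"rz": 0}
  ],
  "grip": 1,
  "newtons": 60
}}

```text
time: 4.2
position: [0.5281, 0.2566, 0.0231]
eef_rot: [0.043, 0.999, -0.0, 0.0]
ft_force: [-0.4, -11.9, 4.9]
gripper_width: 0.0513
```

>>> {"fn": "step_arm", "kwargs": {
  "commands": [
    {"x": 0,"y": 0,"z": 0,"rx": 0,"ry": 0,"rz": 0},
    {"x": 0,"y": 0,"z": 0,"rx": 0,"ry": 0,"rz": 0},
    {"x": 0,"y": 0,"z": 0,"rx": 0,"ry": 0,"rz": 0},
    {"x": 0,"y": 0,"z": 0,"rx": 0,"ry": 0,"rz": 0},
    {"x": 0,"y": 0,"z": 0,"rx": 0,"ry": 0,"rz": 0}
  ]
}}

```text
time: 4.7
position: [0.5281, 0.2563, 0.0231]
eef_rot: [0.044, 0.999, -0.0, 0.0]
ft_force: [-0.9, -3.1, 5.5]
gripper_width: 0.0498
```

```bash
python3 ft.py 10
```

```text
Traceback (most recent call last):
  File "ft.py", line 6, in <module>
    A=np.array(A);print(o["time"],o["position"].round(4),o["gripper_width"].round(4),"mean",A.mean(0).round(3),"sd",A.std(0).round(3))
                                                         ^^^^^^^^^^^^^^^^^^^^^^^^
AttributeError: 'float' object has no attribute 'round'
```

```bash
sed -i 's/o\["gripper_width"\].round(4)/o["gripper_width"]/' ft.py; python3 ft.py 8
```

```text
5.6 [0.5281 0.2563 0.0231] 0.04983283391541595 mean [-0.548 -3.272  5.395 -0.428 -0.023 -0.013] sd [0.301 0.533 0.53  0.026 0.024 0.024]
```

>>> {"fn": "step_arm", "kwargs": {
  "commands": [
    {"x": 0,"y": 0,"z": -0.2,"rx": 0,"ry": 0,"rz": 0},
    {"x": 0,"y": 0,"z": -0.2,"rx": 0,"ry": 0,"rz": 0},
    {"x": 0,"y": 0,"z": -0.2,"rx": 0,"ry": 0,"rz": 0},
    {"x": 0,"y": 0,"z": 0,"rx": 0,"ry": 0,"rz": 0},
    {"x": 0,"y": 0,"z": 0,"rx": 0,"ry": 0,"rz": 0}
  ]
}}

```text
time: 6.1
position: [0.5277, 0.2567, 0.0284]
eef_rot: [0.044, 0.999, -0.0, -0.0]
ft_force: [-0.2, -0.2, -8.2]
gripper_width: 0.05
```

```bash
python3 ft.py 16
python3 - <<'E'
from h import *
c,X=cap("wrist");save("w3",c["image"])
m=(abs(X[...,0]-.53)<.14)&(abs(X[...,1]-.255)<.04)&(abs(X[...,2]-.065)<.012)
P=X[m]
A=np.c_[P[:,:2],np.ones(len(P))];s=np.linalg.lstsq(A,P[:,2],rcond=None)[0];print("slope deg",np.degrees(s[:2]),P[:,2].min(),P[:,2].max(),P[:,0].min(),P[:,0].max())
E
```

```text
6.9 [0.5279 0.2567 0.0287] 0.05007760929236443 mean [-4.200e-02 -1.240e-01 -7.848e+00  7.900e-02 -1.240e-01  1.000e-03] sd [0.426 0.561 0.435 0.032 0.028 0.031]
slope deg [0.0544108  0.01052638] 0.05305030022418655 0.0769909970351375 0.4249693619587508 0.5799005780207125
```

Lifted level. Fz = -7.85 N, and the torque suggests the balance point is about 16 mm toward -x. I'll set it down, take an unloaded baseline at this yaw, and regrasp there.

>>> {"fn": "step_arm", "kwargs": {
  "commands": [
    {"x": 0,"y": 0,"z": 0.2,"rx": 0,"ry": 0,"rz": 0},
    {"x": 0,"y": 0,"z": 0.2,"rx": 0,"ry": 0,"rz": 0},
    {"x": 0,"y": 0,"z": 0.15,"rx": 0,"ry": 0,"rz": 0},
    {"x": 0,"y": 0,"z": 0,"rx": 0,"ry": 0,"rz": 0},
    {"x": 0,"y": 0,"z": 0,"rx": 0,"ry": 0,"rz": 0}
  ]
}}

```text
time: 7.45
position: [0.5278, 0.2566, 0.0231]
eef_rot: [0.044, 0.999, -0.0, -0.0]
ft_force: [-0.7, -0.4, -4.6]
gripper_width: 0.05
```

>>> {"fn": "step_arm", "kwargs": {
  "commands": [
    {"x": 0,"y": 0,"z": 0,"rx": 0,"ry": 0,"rz": 0},
    {"x": 0,"y": 0,"z": 0,"rx": 0,"ry": 0,"rz": 0},
    {"x": 0,"y": 0,"z": 0,"rx": 0,"ry": 0,"rz": 0},
    {"x": 0,"y": 0,"z": 0,"rx": 0,"ry": 0,"rz": 0},
    {"x": 0,"y": 0,"z": 0,"rx": 0,"ry": 0,"rz": 0}
  ],
  "grip": 0
}}

```text
time: 7.95
position: [0.5281, 0.2568, 0.0234]
eef_rot: [0.044, 0.999, 0.0, 0.0]
ft_force: [-0.1, 0.1, -0.3]
gripper_width: 0.0856
```

>>> {"fn": "step_arm", "kwargs": {
  "commands": [
    {"x": 0.8,"y": 0,"z": 0,"rx": 0,"ry": 0,"rz": 0},
    {"x": 0.8,"y": 0,"z": 0,"rx": 0,"ry": 0,"rz": 0},
    {"x": 0,"y": 0,"z": 0,"rx": 0,"ry": 0,"rz": 0},
    {"x": 0,"y": 0,"z": 0,"rx": 0,"ry": 0,"rz": 0}
  ]
}}

```text
time: 8.35
position: [0.5114, 0.2581, 0.0231]
eef_rot: [0.043, 0.999, -0.0, -0.0]
ft_force: [0.3, 0.4, 0.7]
gripper_width: 0.0882
```

```bash
python3 ft.py 20
```

```text
9.35 [0.5119 0.2581 0.0231] 0.0879398786094377 mean [-0.072  0.013 -0.07   0.078 -0.065 -0.007] sd [0.404 0.441 0.398 0.03  0.03  0.026]
```

>>> {"fn": "step_arm", "kwargs": {
  "commands": [
    {"x": 0,"y": 0,"z": 0,"rx": 0,"ry": 0,"rz": 0},
    {"x": 0,"y": 0,"z": 0,"rx": 0,"ry": 0,"rz": 0},
    {"x": 0,"y": 0,"z": 0,"rx": 0,"ry": 0,"rz": 0},
    {"x": 0,"y": 0,"z": 0,"rx": 0,"ry": 0,"rz": 0},
    {"x": 0,"y": 0,"z": 0,"rx": 0,"ry": 0,"rz": 0}
  ],
  "grip": 1,
  "newtons": 60
}}

```text
time: 9.85
position: [0.5119, 0.258, 0.0231]
eef_rot: [0.044, 0.999, 0.0, -0.0]
ft_force: [0.4, 0.3, 0.5]
gripper_width: 0.0517
```

>>> {"fn": "step_arm", "kwargs": {
  "commands": [
    {"x": 0,"y": 0,"z": 0,"rx": 0,"ry": 0,"rz": 0},
    {"x": 0,"y": 0,"z": 0,"rx": 0,"ry": 0,"rz": 0},
    {"x": 0,"y": 0,"z": -0.3,"rx": 0,"ry": 0,"rz": 0},
    {"x": 0,"y": 0,"z": -0.5,"rx": 0,"ry": 0,"rz": 0},
    {"x": 0,"y": 0,"z": -0.5,"rx": 0,"ry": 0,"rz": 0}
  ]
}}

```text
time: 10.35
position: [0.5111, 0.2578, 0.0359]
eef_rot: [0.044, 0.999, -0.0, -0.001]
ft_force: [-0.1, -0.4, -7.4]
gripper_width: 0.0501
```

>>> {"fn": "step_arm", "kwargs": {
  "commands": [
    {"x": 0,"y": 0,"z": -0.5,"rx": 0,"ry": 0,"rz": 0},
    {"x": 0,"y": 0,"z": -0.2,"rx": 0,"ry": 0,"rz": 0},
    {"x": 0,"y": 0,"z": 0,"rx": 0,"ry": 0,"rz": 0},
    {"x": 0,"y": 0,"z": 0,"rx": 0,"ry": 0,"rz": 0},
    {"x": 0,"y": 0,"z": 0,"rx": 0,"ry": 0,"rz": 0}
  ]
}}

```text
time: 10.85
position: [0.5117, 0.258, 0.043]
eef_rot: [0.044, 0.999, -0.0, -0.0]
ft_force: [-0.0, 1.1, -7.5]
gripper_width: 0.0496
```

```bash
python3 ft.py 30
python3 - <<'E'
from h import *
for n in ("wrist","scene"):
    c,X=cap(n);save("h_"+n,c["image"])
    m=(abs(X[...,0]-.53)<.14)&(abs(X[...,1]-.255)<.035)&(abs(X[...,2]-.08)<.006)
    P=X[m]
    A=np.c_[P[:,:2],np.ones(len(P))];s=np.linalg.lstsq(A,P[:,2],rcond=None)[0];print(n,len(P),"slope deg",np.degrees(s[:2]),P.min(0),P.max(0))
E
```

```text
12.35 [0.512  0.2581 0.0431] 0.04926837235303513 mean [-0.123  0.102 -7.652  0.09  -0.     0.011] sd [0.549 0.511 0.445 0.027 0.033 0.026]
wrist 55860 slope deg [-0.03814268 -0.02886322] [0.42632874 0.22380449 0.07400213] [0.56381018 0.28997618 0.08598727]
scene 1723 slope deg [-0.1839143  0.3860925] [0.44203183 0.22146145 0.07401155] [0.63076597 0.28953225 0.08587367]
```

The baseline is subtracted: both grasps put the balance point at x ≈ 0.5204, which is 8.4 mm toward tool -x of the current grasp. It is held level without slipping. Next I raise it and carry it to the rest.

>>> {"fn": "step_arm", "kwargs": {
  "commands": [
    {"x": 0,"y": 0,"z": -1.5,"rx": 0,"ry": 0,"rz": 0},
    {"x": 0,"y": 0,"z": -3,"rx": 0,"ry": 0,"rz": 0},
    {"x": 0,"y": 0,"z": -3,"rx": 0,"ry": 0,"rz": 0},
    {"x": 0,"y": 0,"z": -2.7,"rx": 0,"ry": 0,"rz": 0},
    {"x": 0,"y": 0,"z": -1.5,"rx": 0,"ry": 0,"rz": 0}
  ]
}}

```text
time: 12.95
position: [0.5129, 0.2585, 0.1626]
eef_rot: [0.044, 0.999, 0.001, 0.001]
ft_force: [0.5, 0.2, -7.4]
gripper_width: 0.0498
```

>>> {"fn": "step_arm", "kwargs": {
  "commands": [
    {"x": -0.34,"y": -1.5,"z": 0,"rx": 0,"ry": 0,"rz": 0},
    {"x": -0.69,"y": -3,"z": 0,"rx": 0,"ry": 0,"rz": 0},
    {"x": -0.92,"y": -4,"z": 0,"rx": 0,"ry": 0,"rz": 0},
    {"x": -0.92,"y": -4,"z": 0,"rx": 0,"ry": 0,"rz": 0},
    {"x": -0.92,"y": -4,"z": 0,"rx": 0,"ry": 0,"rz": 0}
  ]
}}

```text
time: 13.45
position: [0.5342, 0.0882, 0.1591]
eef_rot: [0.043, 0.999, -0.0, -0.001]
ft_force: [2.1, -0.9, -7.8]
gripper_width: 0.0496
```

>>> {"fn": "step_arm", "kwargs": {
  "commands": [
    {"x": -0.92,"y": -4,"z": 0,"rx": 0,"ry": 0,"rz": 0},
    {"x": -0.92,"y": -4,"z": 0,"rx": 0,"ry": 0,"rz": 0},
    {"x": -0.92,"y": -4,"z": 0,"rx": 0,"ry": 0,"rz": 0},
    {"x": -0.92,"y": -4,"z": 0,"rx": 0,"ry": 0,"rz": 0},
    {"x": -0.92,"y": -4,"z": 0,"rx": 0,"ry": 0,"rz": 0}
  ]
}}

```text
time: 13.95
position: [0.5623, -0.1151, 0.1589]
eef_rot: [0.044, 0.999, 0.0, -0.001]
ft_force: [1.4, 0.5, -7.8]
gripper_width: 0.0496
```

>>> {"fn": "step_arm", "kwargs": {
  "commands": [
    {"x": -0.92,"y": -4,"z": 0,"rx": 0,"ry": 0,"rz": 0},
    {"x": -0.92,"y": -4,"z": 0,"rx": 0,"ry": 0,"rz": 0},
    {"x": -0.64,"y": -2.8,"z": 0,"rx": 0,"ry": 0,"rz": 0},
    {"x": -0.34,"y": -1.5,"z": 0,"rx": 0,"ry": 0,"rz": 0},
    {"x": 0,"y": 0,"z": 0,"rx": 0,"ry": 0,"rz": 2.5}
  ]
}}

```text
time: 14.45
position: [0.5804, -0.2405, 0.159]
eef_rot: [0.067, 0.998, -0.0, -0.001]
ft_force: [-0.4, 0.6, -6.9]
gripper_width: 0.0499
```

>>> {"fn": "step_arm", "kwargs": {
  "commands": [
    {"x": 0,"y": 0,"z": 0,"rx": 0,"ry": 0,"rz": 6},
    {"x": 0,"y": 0,"z": 0,"rx": 0,"ry": 0,"rz": 7},
    {"x": 0,"y": 0,"z": 0,"rx": 0,"ry": 0,"rz": 7},
    {"x": 0,"y": 0,"z": 0,"rx": 0,"ry": 0,"rz": 4},
    {"x": 0,"y": 0,"z": 0,"rx": 0,"ry": 0,"rz": 2}
  ]
}}

```text
time: 14.95
position: [0.5799, -0.2369, 0.159]
eef_rot: [0.289, 0.957, 0.0, -0.001]
ft_force: [-0.0, -0.4, -8.5]
gripper_width: 0.0497
```

>>> {"fn": "step_arm", "kwargs": {
  "commands": [
    {"x": 0,"y": 0,"z": 0,"rx": 0,"ry": 0,"rz": 0},
    {"x": 0,"y": 0,"z": 0,"rx": 0,"ry": 0,"rz": 0},
    {"x": 0,"y": 0,"z": 0,"rx": 0,"ry": 0,"rz": 0}
  ]
}}

```text
time: 15.25
position: [0.5807, -0.2375, 0.1597]
eef_rot: [0.288, 0.958, 0.0, -0.0]
ft_force: [0.0, -0.2, -7.1]
gripper_width: 0.05
```

```bash
cat > chk.py <<'E'
from h import *
from scipy.spatial.transform import Rotation as R
import sys
o=robot.get_obs();M=R.from_quat(o["eef_rot"]).as_matrix();p=o["position"];b=p-.0084*M[:,0]
print(o["time"],p.round(4),M[:,:2].T.round(3),"balance",b.round(4))
out=[]
for n in("scene","side"):
    c,X=cap(n)
    q=X.reshape(-1,3)-p; t=q@M   # tool coords
    top=p[2]-.0231+.06
    m=(abs(t[:,0])<.13)&(abs(t[:,1])<.035)&(abs(X.reshape(-1,3)[:,2]-top)<.008)
    P=X.reshape(-1,3)[m]; s=np.linalg.lstsq(np.c_[P[:,:2],np.ones(len(P))],P[:,2],rcond=None)[0]
    print(n,len(P),"slope",np.degrees(s[:2]).round(2),"zmed",np.median(P[:,2]),"tool x",t[m,0].min(),t[m,0].max(),"y",t[m,1].min(),t[m,1].max())
    w=np.array([.587,-.243,.1,1]);k=c["camera_from_world"]@w;u=int(c["cx"]-c["fx"]*k[0]/k[2]);v=int(c["cy"]+c["fy"]*k[1]/k[2])
    u=np.clip(u,100,540);v=np.clip(v,110,370);out.append(cv2.resize(c["image"][v-110:v+110,u-100:u+100],(400,440),interpolation=cv2.INTER_CUBIC))
save(sys.argv[1],np.hstack(out))
E
python3 chk.py c1; python3 ft.py 10
```

```text
15.25 [ 0.5807 -0.2375  0.1597] [[-0.834  0.551  0.001]
 [ 0.551  0.834 -0.   ]] balance [ 0.5877 -0.2421  0.1597]
scene 2227 slope [-2.32 -2.35] zmed 0.1971510516789915 tool x -0.11719306298828505 0.010137068774022727 y -0.03454489757705323 0.034984257464761574
side 2904 slope [1.55 2.33] zmed 0.19697499216917097 tool x -0.11905296422548899 0.08211595967284764 y -0.027764994360975216 0.025658970129824602
15.85 [ 0.5811 -0.2378  0.1601] 0.04976340272210036 mean [ 6.400e-02 -4.300e-02 -7.494e+00  7.400e-02 -6.000e-03 -9.000e-03] sd [0.398 0.382 0.566 0.037 0.02  0.029]
```

View pics/c1.png

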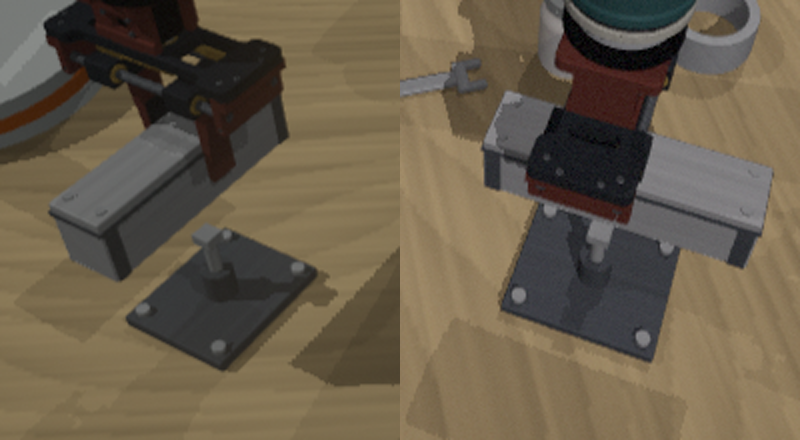

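Over the rest: the picture shows the cassette level above the head, and the torque re-check at this yaw agrees within about 1 mm. Balance point (0.588, -0.242) against head (0.587, -0.243). Lowering.

>>> {"fn": "step_arm", "kwargs": {
  "commands": [
    {"x": 0.05,"y": -0.05,"z": 1,"rx": 0,"ry": 0,"rz": 0},
    {"x": 0,"y": 0,"z": 1.5,"rx": 0,"ry": 0,"rz": 0},
    {"x": 0,"y": 0,"z": 1.2,"rx": 0,"ry": 0,"rz": 0},
    {"x": 0,"y": 0,"z": 0.8,"rx": 0,"ry": 0,"rz": 0},
    {"x": 0,"y": 0,"z": 0.3,"rx": 0,"ry": 0,"rz": 0}
  ]
}}

```text
time: 16.35
position: [0.5796, -0.2376, 0.1106]
eef_rot: [0.288, 0.958, 0.0, -0.001]
ft_force: [-1.3, 0.9, -6.9]
gripper_width: 0.0498
```

>>> {"fn": "step_arm", "kwargs": {
  "commands": [
    {"x": 0,"y": 0,"z": 0.1,"rx": 0,"ry": 0,"rz": 0},
    {"x": 0,"y": 0,"z": 0,"rx": 0,"ry": 0,"rz": 0},
    {"x": 0,"y": 0,"z": 0,"rx": 0,"ry": 0,"rz": 0}
  ]
}}

```text
time: 16.65
position: [0.5809, -0.2382, 0.1117]
eef_rot: [0.288, 0.958, -0.0, 0.0]
ft_force: [-0.6, 0.4, -7.9]
gripper_width: 0.0497
```

```bash
python3 ft.py 6; python3 chk.py c2|head -1
```

```text
16.95 [ 0.5805 -0.238   0.1114] 0.04985437953823991 mean [-2.000e-02  8.600e-02 -7.329e+00  9.000e-02  6.000e-03 -6.000e-03] sd [0.42  0.533 0.361 0.022 0.032 0.018]
16.95 [ 0.5805 -0.238   0.1114] [[-0.834  0.552 -0.   ]
```

>>> {"fn": "step_arm", "kwargs": {
  "commands": [
    {"x": 0,"y": 0,"z": 0.1,"rx": 0,"ry": 0,"rz": 0},
    {"x": 0,"y": 0,"z": 0.1,"rx": 0,"ry": 0,"rz": 0},
    {"x": 0,"y": 0,"z": 0,"rx": 0,"ry": 0,"rz": 0},
    {"x": 0,"y": 0,"z": 0,"rx": 0,"ry": 0,"rz": 0}
  ]
}}

```text
time: 17.45
position: [0.5803, -0.238, 0.109]
eef_rot: [0.288, 0.958, -0.0, -0.0]
ft_force: [0.2, -0.8, -8.1]
gripper_width: 0.0497
```

>>> {"fn": "step_arm", "kwargs": {
  "commands": [
    {"x": 0,"y": 0,"z": 0.05,"rx": 0,"ry": 0,"rz": 0},
    {"x": 0,"y": 0,"z": 0.05,"rx": 0,"ry": 0,"rz": 0},
    {"x": 0,"y": 0,"z": 0,"rx": 0,"ry": 0,"rz": 0},
    {"x": 0,"y": 0,"z": 0,"rx": 0,"ry": 0,"rz": 0}
  ]
}}

```text
time: 17.85
position: [0.5804, -0.238, 0.1082]
eef_rot: [0.288, 0.958, -0.0, -0.0]
ft_force: [-0.4, -0.9, -6.4]
gripper_width: 0.0503
```

```bash
python3 ft.py 6
```

```text
18.15 [ 0.5804 -0.238   0.1082] 0.049769098886385026 mean [-2.100e-01 -3.360e-01 -6.734e+00  7.200e-02 -1.100e-02 -3.000e-03] sd [0.49  0.327 0.209 0.025 0.033 0.037]
```

Just touching. I'll lower in 0.5 mm steps until the load transfers.

>>> {"fn": "step_arm", "kwargs": {
  "commands": [
    {"x": 0,"y": 0,"z": 0.05,"rx": 0,"ry": 0,"rz": 0},
    {"x": 0,"y": 0,"z": 0,"rx": 0,"ry": 0,"rz": 0},
    {"x": 0,"y": 0,"z": 0,"rx": 0,"ry": 0,"rz": 0}
  ]
}}

```text
time: 18.45
position: [0.5805, -0.238, 0.1081]
eef_rot: [0.288, 0.958, -0.0, 0.0]
ft_force: [-2.4, 0.7, 0.9]
gripper_width: 0.0496
```

```bash
python3 ft.py 6
```

```text
18.75 [ 0.5805 -0.238   0.1081] 0.04984513225199263 mean [-2.793  1.168  2.343  0.287  0.47   0.013] sd [0.87  0.516 1.223 0.021 0.055 0.012]
```

The rest now carries the load. I'll loosen gently: minimum grip first, then slightly open, then look.

>>> {"fn": "step_arm", "kwargs": {
  "commands": [
    {"x": 0,"y": 0,"z": -0.02,"rx": 0,"ry": 0,"rz": 0},
    {"x": 0,"y": 0,"z": 0,"rx": 0,"ry": 0,"rz": 0},
    {"x": 0,"y": 0,"z": 0,"rx": 0,"ry": 0,"rz": 0},
    {"x": 0,"y": 0,"z": 0,"rx": 0,"ry": 0,"rz": 0}
  ],
  "newtons": 3
}}

```text
time: 19.15
position: [0.5808, -0.2383, 0.1081]
eef_rot: [0.288, 0.958, -0.0, 0.0]
ft_force: [-2.1, -0.6, 3.8]
gripper_width: 0.0501
```

```bash
python3 ft.py 6
```

```text
19.45 [ 0.5807 -0.2382  0.1081] 0.0498103442216996 mean [-2.187  0.244  4.777  0.049  0.272 -0.031] sd [0.459 0.65  0.635 0.041 0.029 0.042]
```

>>> {"fn": "step_arm", "kwargs": {
  "commands": [
    {"x": 0,"y": 0,"z": 0,"rx": 0,"ry": 0,"rz": 0},
    {"x": 0,"y": 0,"z": 0,"rx": 0,"ry": 0,"rz": 0},
    {"x": 0,"y": 0,"z": 0,"rx": 0,"ry": 0,"rz": 0}
  ],
  "grip": 0.36
}}

```text
time: 19.75
position: [0.5805, -0.2379, 0.1075]
eef_rot: [0.288, 0.958, 0.0, -0.0]
ft_force: [-0.5, 1.0, -0.2]
gripper_width: 0.056
```

```bash
python3 ft.py 6; python3 chk.py c3
```

```text
20.05 [ 0.5804 -0.238   0.1077] 0.05634481644379966 mean [-0.012  0.271 -0.098  0.03  -0.058 -0.004] sd [0.228 0.495 0.426 0.017 0.029 0.031]
20.05 [ 0.5804 -0.238   0.1077] [[-0.834  0.552  0.   ]
 [ 0.552  0.834 -0.   ]] balance [ 0.5874 -0.2426  0.1077]
scene 2117 slope [-2.14 -2.31] zmed 0.1456151077524096 tool x -0.11696099139034925 0.011891237905737526 y -0.03477765132421793 0.03487201156364316
side 2741 slope [1.56 2.33] zmed 0.1452579280964098 tool x -0.11894387813910126 0.08291265327450016 y -0.027534939397765607 0.02555927701648178
```

View pics/c3.png

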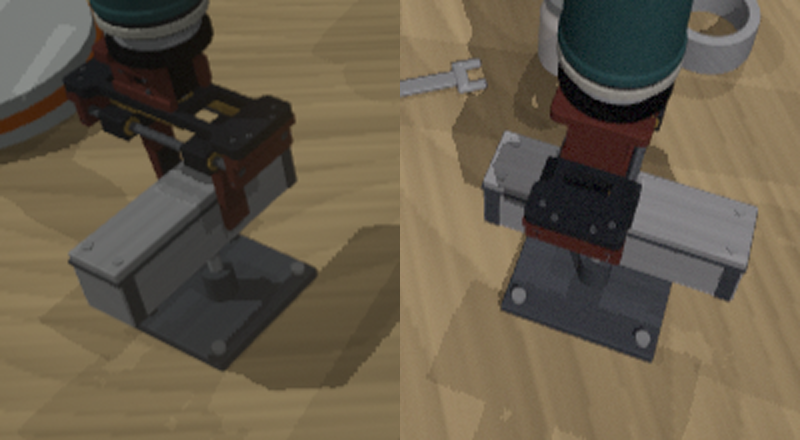

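The fingers are clear by 3 mm per side with no force, and the picture shows the cassette sitting level on the head. I'll open fully and retreat straight up.

>>> {"fn": "step_arm", "kwargs": {
  "commands": [
    {"x": 0,"y": 0,"z": 0,"rx": 0,"ry": 0,"rz": 0},
    {"x": 0,"y": 0,"z": 0,"rx": 0,"ry": 0,"rz": 0},
    {"x": 0,"y": 0,"z": 0,"rx": 0,"ry": 0,"rz": 0},
    {"x": 0,"y": 0,"z": -1,"rx": 0,"ry": 0,"rz": 0},
    {"x": 0,"y": 0,"z": -2,"rx": 0,"ry": 0,"rz": 0}
  ],
  "grip": 0
}}

```text
time: 20.65
position: [0.5793, -0.2374, 0.1371]
eef_rot: [0.288, 0.958, 0.0, -0.002]
ft_force: [0.5, 0.4, 0.6]
gripper_width: 0.0875
```

>>> {"fn": "step_arm", "kwargs": {
  "commands": [
    {"x": 0,"y": 0,"z": -3,"rx": 0,"ry": 0,"rz": 0},
    {"x": 0,"y": 0,"z": -4,"rx": 0,"ry": 0,"rz": 0},
    {"x": 0,"y": 0,"z": -3,"rx": 0,"ry": 0,"rz": 0},
    {"x": 0,"y": 0,"z": -1,"rx": 0,"ry": 0,"rz": 0},
    {"x": 0,"y": 0,"z": 0,"rx": 0,"ry": 0,"rz": 0}
  ]
}}

```text
time: 21.15
position: [0.5813, -0.2385, 0.2498]
eef_rot: [0.288, 0.958, -0.0, 0.002]
ft_force: [-0.2, 0.2, -1.1]
gripper_width: 0.0876
```

```bash
python3 ft.py 8
python3 - <<'E'
from h import *
c,X=cap("side");save("fin",c["image"])
m=(abs(X[...,0]-.58)<.15)&(abs(X[...,1]+.24)<.13)&(abs(X[...,2]-.145)<.006);P=X[m]
for _ in range(3):
    s=np.linalg.lstsq(np.c_[P[:,:2],np.ones(len(P))],P[:,2],rcond=None)[0];r=P[:,2]-np.c_[P[:,:2],np.ones(len(P))]@s;P=P[abs(r)<.003]
print("slope",np.degrees(s[:2]),len(P),np.median(P[:,2]),cv2.minAreaRect((P[:,:2]*1000).astype(np.float32)))
E
```

```text
21.55 [ 0.5799 -0.2377  0.2465] 0.08815968133858806 mean [-0.098 -0.063  0.149  0.067 -0.065 -0.014] sd [0.285 0.47  0.578 0.042 0.025 0.028]
slope [0.20207888 0.26346   ] 3803 0.14538746446885786 ((594.990966796875, -248.76522827148438), (51.74683380126953, 199.7439422607422), 56.50812911987305)
```

View pics/fin.png

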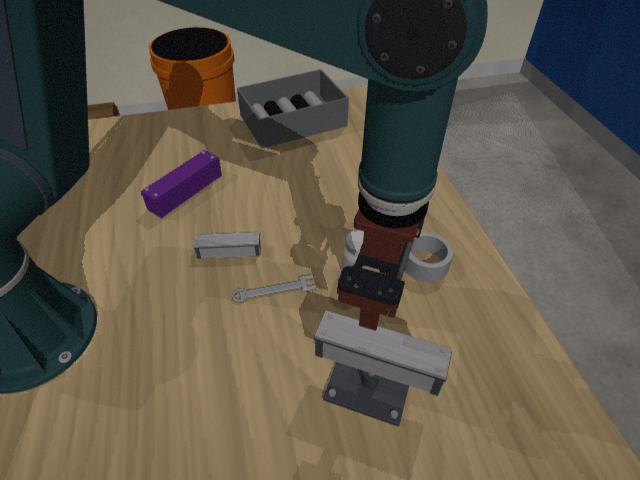

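The cassette stands alone at (382,350), level within 0.3° and lid up, and the gripper is well clear. Handing in.

```bash
python3 -c "
from station import robot
print(robot.job_done())"
```

```text
the job is handed in; nothing more can be done
None
```

The cassette (the larger grey one) is standing on the rest's head, lid up and level, with the gripper open and about 10 cm above it. I handed the job in at about 22 s of the 58 s allowed.

- **Finding the balance:** I lifted it at two places along its length, 16 mm apart, and subtracted an unloaded torque reading. Both lifts put the balance point in the same place, about 8 mm from the middle. A third torque check above the rest agreed within about 1 mm.
- **Placing:** I set the balance point on the head's centre to within about 1 mm, eased the grip to 3 N, then opened and retreated straight up.
- **Last checks:** The lid slopes no more than 0.3° and is 145 mm above the table, as expected for the 60 mm box on the 85 mm head. The wrist force read zero. The tape, jar and wrench were not touched.
- **Checks that failed or disagreed:**
    - The first unloaded torque reading failed on a script error, so I took it again later.
    - Two lid-slope readings (at the rest, before and just after release) showed about 2°. The gripper was in the measured area both times, and the clear view afterwards showed the lid level.
    - A sideways force of about 3 N appeared when the cassette touched the head, and was gone once it was released.

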